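# Find the rocking corner of the handle jig and shim it

## Robot

A 6-joint arm with a two-finger parallel gripper is mounted at the origin on the work surface. World frame = base frame: x ahead of the robot, y to its left, z up, the work surface at z = 0. Lengths are in m, angles in rad, forces in N, time in s.
With the tool pointing down it reaches from about 0.375 to 0.9 m from the base axis. Payload 3.1 kg.
Tool frame: the origin (TCP) lies at the very end of the fingers, on their centre line; the grasp point (between the pads) lies 19 mm behind it (manip.pinch_z is the distance from the TCP to the grasp point, in m); z points along the fingers, y is the line along which they close (so a half turn about z gives the same grasp; the last joint's range is limited). The gripper opens to 85 mm and grips with 20 to 120 N. Pads are 22 mm wide; open, the fingers measure 114 mm over their backs; the gripper's body (76 mm by 85 mm) begins 54 mm behind the grasp point. The pads swing forward as they close: fully open they stand 13 mm farther back than shut.
Start: joints at [0.975, 0.527, 1.433, -0, 1.181, -0.178], TCP at [0.254, 0.571, 0.231] pointing down, gripper open.
Joint ranges: [-3.08, 3.08], [-0.75, 2.2], [0.22, 2.44], [-1.43, 4.57], [0, 2.65], [-2.85, 2.85]. Speed limits (rad/s): [2.79, 2.79, 3.14, 3.14, 3.14, 3.14].

## Interface

Orientations are given as a unit quaternion [x, y, z, w].
In Python, from station import manip gives the robot as it stands.
- The arm moves only by the tool servo_tool, never from a script. Its argument "commands" is one flat list of numbers, 7 for each row, row after row: the shift along the tool's x, y, z each as a share of 500 mm, from -1 to 1, then the turn, a rotation vector about the tool's x, y, z each as a share of 360 degrees, from -1 to 1, then the opening, from -1 (shut) to 1 (fully open). In form: [dx, dy, dz, rx, ry, rz, claw, dx, dy, dz, rx, ry, rz, claw, ...]. A call has 1 to 12 rows; each row shifts and turns the commanded pose from where the row before left it, along the tool's axes as they then stand; what a row does not reach is not made up. A row lasts 1/12 s, in which the tool goes at most 41.7 mm and 7.16 degrees, less where a joint would pass 70% of its speed; a pose out of reach is approached as far as the arm can. A call with a number of a shift or a turn outside -1 to 1 is refused whole. A call with a gripper value outside its range is refused whole. The fingers move at their own pace and stop on an object; "force" is the grip in N (left out, the last holds). Time passes only in rows, so rows that do not move let the fingers close. It gives the time, the measured TCP pose, the force, the opening and the grip force at its end, in the units of the state.
- manip.sense(): the state, without advancing time (a new reading comes with each control period).
- manip.snapshot(name): name is "scene" or "top"; returns a dict with "img" (384x512x3 uint8, red, green, blue), "mtx" (3x3 intrinsics, pixels), "world_to_cam" (4x4, takes a point from world to camera coordinates). Camera axes: x right, y up, looking along -z (the intrinsics and any distortion apply to the point x, -y, -z); pixel columns grow to the right and rows downward; lengths in m; the calibration is good to about 2 mm. A picture is of the moment at which its call begins. There is no depth.
- manip.sign_off(): hands the job in; it is judged then, once.
Trained networks look in a picture, given as the dict that the camera call returned (one of the last four; its "shot" number tells which), for a name from the list of things; names that differ only in an ending like _2 or _b are one class to them, and where a whole thing is asked for, a point or a joint stands for the part that bears it (a point fixed in the world has none). Each returns a list of dicts, best first, with "conf" (0 to 1); they miss things now and then, are a little off and sometimes report something else, mostly with a low value. They report only what shows in the picture. A call takes as long as a camera call.
- manip.look_for(picture, query): "box" ([left, top, width, height] in pixels, round what is visible of it).
- manip.silhouettes(picture, query): "pixels" (384x512 bool, what is visible of it) and "box" ([left, top, width, height] in pixels, round what is visible of it).
The state is a dict: "t": time; "q": joint angles; "qd": joint speeds; "tau": joint torques, N m; "tcp_pos": TCP position; "tool_rot": TCP orientation; "force": force on the tool from outside, world axes, zero at the start; "ft_torque": the same for the moment, N m; "finger_gap": opening from 0.0 (shut) to 1.0 (fully open); "gripper_force": force on a finger pad.
Only numpy, scipy, OpenCV 4.12 (cv2) and the standard library are available. Lean on these libraries where they do the work, as an engineer would, in place of code of your own. Each camera call takes 0.05 s, during which the arm holds its last target. There are 200 camera calls.

## Task

The aluminium jig plate on the green bed does not sit firmly: one of its four corners rocks. Press down on the corners one after another with closed fingertips until you find the one that dips, then press that corner's raised brass shim down flat and let go, leaving the other three shims up as they are. Only touch and press: do not lift or carry anything, and leave the mallet, the wooden handle and the whetstone where they lie.

Things in the scene. Friction and masses are not known exactly. Their poses are not given: they have to be found in the camera images.
- bed: Fixed green bed plate of the jig, 190 x 360 x 12 mm, lying on the bench. Origin under its centre on the bench; its x axis points away from the robot (turned by up to 0.25 rad either way), y to the left, z up. 'near' is -x of the bed, 'far' +x, 'left' +y, 'right' -y.
- plate: Loose aluminium jig plate, 170 (bed x) x 200 (bed y) x 8 mm, 0.85 kg, lying level on four steel feet on the bed, held sideways by lugs at its edges. Origin under its centre, 38 mm above the bench; top face at 46 mm. Two wooden V-blocks at its middle (within 30 mm of the centre in x, 45 mm in y) rise 22 mm over its top. One foot, not told which, is 5 mm too short.
- corner_near_left (a point): Centre of the ringed pressing spot (22 mm across) on the plate's top face at its near left corner, -58 mm in x and +66 mm in y of the plate's centre. Free plate reaches 27 mm (x) and 34 mm (y) further out. If this corner is the rocking one it dips 4 to 5 mm under 3 to 6 N and comes back up when released; otherwise it is solid (gives under 1.5 mm).
- corner_near_right (a point): Centre of the ringed pressing spot (22 mm across) on the plate's top face at its near right corner, -58 mm in x and -66 mm in y of the plate's centre. Free plate reaches 27 mm (x) and 34 mm (y) further out. If this corner is the rocking one it dips 4 to 5 mm under 3 to 6 N and comes back up when released; otherwise it is solid (gives under 1.5 mm).
- corner_far_left (a point): Centre of the ringed pressing spot (22 mm across) on the plate's top face at its far left corner, +58 mm in x and +66 mm in y of the plate's centre. Free plate reaches 27 mm (x) and 34 mm (y) further out. If this corner is the rocking one it dips 4 to 5 mm under 3 to 6 N and comes back up when released; otherwise it is solid (gives under 1.5 mm).
- corner_far_right (a point): Centre of the ringed pressing spot (22 mm across) on the plate's top face at its far right corner, +58 mm in x and -66 mm in y of the plate's centre. Free plate reaches 27 mm (x) and 34 mm (y) further out. If this corner is the rocking one it dips 4 to 5 mm under 3 to 6 N and comes back up when released; otherwise it is solid (gives under 1.5 mm).
- tail_near_left (a point): Pressing spot on top of the tail of the near left corner's brass shim, 42 mm outward of its hinge and 13 mm short of the tail's end. With the shim flat it is at 37.7 mm above the bench, -60 mm in x and +154 mm in y of the bed's origin; raised it stands 10 to 20 mm higher.
- tail_near_right (a point): Pressing spot on top of the tail of the near right corner's brass shim, 42 mm outward of its hinge and 13 mm short of the tail's end. With the shim flat it is at 37.7 mm above the bench, -60 mm in x and -154 mm in y of the bed's origin; raised it stands 10 to 20 mm higher.
- tail_far_left (a point): Pressing spot on top of the tail of the far left corner's brass shim, 42 mm outward of its hinge and 13 mm short of the tail's end. With the shim flat it is at 37.7 mm above the bench, +60 mm in x and +154 mm in y of the bed's origin; raised it stands 10 to 20 mm higher.
- tail_far_right (a point): Pressing spot on top of the tail of the far right corner's brass shim, 42 mm outward of its hinge and 13 mm short of the tail's end. With the shim flat it is at 37.7 mm above the bench, +60 mm in x and -154 mm in y of the bed's origin; raised it stands 10 to 20 mm higher.
- shim_near_left (a joint): Angle of the near left brass shim (rad): a rocking bar 26 mm wide, 82 mm long, 5 mm thick, hinged beside the plate's left edge, its tail pointing outward (+y of the bed). 0 = flat on its stop (its toe then fills the gap under the plate corner); 0.3 to 0.45 at the start, tail raised. It stays where it is left; pushing the tail down takes about 7 N.
- shim_near_right (a joint): Angle of the near right brass shim (rad): a rocking bar 26 mm wide, 82 mm long, 5 mm thick, hinged beside the plate's right edge, its tail pointing outward (-y of the bed). 0 = flat on its stop (its toe then fills the gap under the plate corner); 0.3 to 0.45 at the start, tail raised. It stays where it is left; pushing the tail down takes about 7 N.
- shim_far_left (a joint): Angle of the far left brass shim (rad): a rocking bar 26 mm wide, 82 mm long, 5 mm thick, hinged beside the plate's left edge, its tail pointing outward (+y of the bed). 0 = flat on its stop (its toe then fills the gap under the plate corner); 0.3 to 0.45 at the start, tail raised. It stays where it is left; pushing the tail down takes about 7 N.
- shim_far_right (a joint): Angle of the far right brass shim (rad): a rocking bar 26 mm wide, 82 mm long, 5 mm thick, hinged beside the plate's right edge, its tail pointing outward (-y of the bed). 0 = flat on its stop (its toe then fills the gap under the plate corner); 0.3 to 0.45 at the start, tail raised. It stays where it is left; pushing the tail down takes about 7 N.
- pin_near_left (a joint): Witness pin under the plate's near left corner, out of reach: how far (m) that corner has pushed it down so far. 0 at the start, 0.0035 to 0.005 once the corner has dipped; it does not come back up.
- pin_near_right (a joint): Witness pin under the plate's near right corner, out of reach: how far (m) that corner has pushed it down so far. 0 at the start, 0.0035 to 0.005 once the corner has dipped; it does not come back up.
- pin_far_left (a joint): Witness pin under the plate's far left corner, out of reach: how far (m) that corner has pushed it down so far. 0 at the start, 0.0035 to 0.005 once the corner has dipped; it does not come back up.
- pin_far_right (a joint): Witness pin under the plate's far right corner, out of reach: how far (m) that corner has pushed it down so far. 0 at the start, 0.0035 to 0.005 once the corner has dipped; it does not come back up.
- mallet: Wooden mallet lying on the bench beyond the bed, head 56 x 100 x 56 mm, shaft 24 mm thick and 200 mm long; origin under the head's centre. Leave alone.
- handle: Pale wooden knife handle with a black collar, 135 x 26 x 26 mm, lying left of the bed; origin under its centre. Leave alone.
- stone: Two-coloured whetstone, 205 x 70 x 26 mm, lying right of the bed; origin under its centre. Leave alone.

How it is judged:
On the way, in this order (a step that is already met when the one before it is completed fails the run):
1. the rocking corner has been pressed and has dipped, with all four shims still raised (value of joint any of pin_near_left, pin_near_right, pin_far_left, pin_far_right above 0.0022 m and value of joint each of shim_near_left, shim_near_right, shim_far_left, shim_far_right above 0.25 rad), for 0.1 s.
2. the shim of that corner is flat, the other three still raised (((value of joint pin_near_left above 0.0022 m and value of joint shim_near_left below 0.06 rad and value of joint each of shim_near_right, shim_far_left, shim_far_right above 0.25 rad and value of joint each of pin_near_right, pin_far_left, pin_far_right below 0.0015 m) or (value of joint pin_near_right above 0.0022 m and value of joint shim_near_right below 0.06 rad and value of joint each of shim_near_left, shim_far_left, shim_far_right above 0.25 rad and value of joint each of pin_near_left, pin_far_left, pin_far_right below 0.0015 m) or (value of joint pin_far_left above 0.0022 m and value of joint shim_far_left below 0.06 rad and value of joint each of shim_near_left, shim_near_right, shim_far_right above 0.25 rad and value of joint each of pin_near_left, pin_near_right, pin_far_right below 0.0015 m) or (value of joint pin_far_right above 0.0022 m and value of joint shim_far_right below 0.06 rad and value of joint each of shim_near_left, shim_near_right, shim_far_left above 0.25 rad and value of joint each of pin_near_left, pin_near_right, pin_far_left below 0.0015 m))), for 0.2 s.
At the end, for the whole second after the job is handed in: The shim at the corner that rocked is flat (within 0.06 rad), the other three are still raised (over 0.25 rad), only the rocking corner's pin has been pushed down (over 2.2 mm; the others under 1.5 mm), and the plate lies level (within 0.015 rad), at rest, within 6 mm of where it was (((value of joint pin_near_left above 0.0022 m and value of joint shim_near_left below 0.06 rad and value of joint each of shim_near_right, shim_far_left, shim_far_right above 0.25 rad and value of joint each of pin_near_right, pin_far_left, pin_far_right below 0.0015 m) or (value of joint pin_near_right above 0.0022 m and value of joint shim_near_right below 0.06 rad and value of joint each of shim_near_left, shim_far_left, shim_far_right above 0.25 rad and value of joint each of pin_near_left, pin_far_left, pin_far_right below 0.0015 m) or (value of joint pin_far_left above 0.0022 m and value of joint shim_far_left below 0.06 rad and value of joint each of shim_near_left, shim_near_right, shim_far_right above 0.25 rad and value of joint each of pin_near_left, pin_near_right, pin_far_right below 0.0015 m) or (value of joint pin_far_right above 0.0022 m and value of joint shim_far_right below 0.06 rad and value of joint each of shim_near_left, shim_near_right, shim_far_left above 0.25 rad and value of joint each of pin_near_left, pin_near_right, pin_far_left below 0.0015 m)) and angle between plate's own z axis and vertical below 0.015 rad and distance of plate from where it was at the start of the episode below 0.006 m and linear speed of plate below 0.01 m/s); the robot touches nothing.
It fails at once if the jig plate was lifted or dragged off its feet (distance of plate from where it was at the start of the episode above 0.012 m).
It fails at once if the mallet was pushed or lifted (distance of mallet from where it was at the start of the episode above 0.02 m).
It fails at once if the wooden handle was pushed or lifted (distance of handle from where it was at the start of the episode above 0.02 m).
It fails at once if the whetstone was pushed or lifted (distance of stone from where it was at the start of the episode above 0.02 m).
It also fails if it takes over 48 s, if anything falls off the work surface, if the arm or the gripper's body presses on something with over 40 N, if the wrist force passes 120 N, or if a joint passes its speed limit or range.

## Working session

There is one attempt and no reset: what is moved stays moved. The work goes in short steps, Python scripts to look and compute and a tool call to move; the robot and the scene stay as the last step left them, time stands still between calls to the robot, and variables do not carry over. Pictures are saved under pics/ and viewed, at most 10 in all, crops included, and the job is handed in when it is done.

Besides the shell and the picture viewer there is one more tool, called after "Request:" as name(argument=value, ...), one argument or row to a line, values as JSON. servo_tool: Moves the arm, as the interface text tells. Its arguments: {"type":"object","properties":{"commands":{"type":"array"},"force":{"type":"number"}},"required":["commands"]}

```bash
mkdir -p pics; cat > h.py <<'E'
import numpy as np, cv2
from station import manip
def proj(s,P):
    P=np.atleast_2d(P); c=(s["world_to_cam"]@np.c_[P,np.ones(len(P))].T)[:3]
    p=s["mtx"]@np.array([c[0],-c[1],-c[2]]); return (p[:2]/p[2]).T
def ray(s,uv,z):
    T=np.linalg.inv(s["world_to_cam"]); d=np.linalg.inv(s["mtx"])@np.array([uv[0],uv[1],1.]); d=T[:3,:3]@(d*[1,-1,-1]); o=T[:3,3]
    return o+d*(z-o[2])/d[2]
E
python3 - <<'E'
from h import *
st=manip.sense(); print({k:np.round(st[k],3) for k in ("t","tcp_pos","tool_rot","force","finger_gap")})
for n in ("top","scene"):
    s=manip.snapshot(n); cv2.imwrite(f"pics/{n}0.png",s["img"][:,:,::-1]); print(n,s.keys(),np.linalg.inv(s["world_to_cam"])[:3,3])
    for q in ("bed","plate","mallet","handle","stone"):
        for r in manip.silhouettes(s,q)[:2]:
            m=r["pixels"].astype(np.uint8); c,_=cv2.findContours(m,0,1); c=max(c,key=cv2.contourArea)
            z={"bed":.012,"plate":.046}.get(q,.026)
            print(q,round(r["conf"],2),r["box"],np.round([ray(s,p,z)[:2] for p in cv2.boxPoints(cv2.minAreaRect(c))],3).tolist())
E
```

```text
{'t': np.float64(0.0), 'tcp_pos': array([0.253, 0.571, 0.23 ]), 'tool_rot': array([ 0.207,  0.978, -0.001, -0.   ]), 'force': array([-0.423,  0.24 ,  0.117]), 'finger_gap': np.float64(1.001)}
top dict_keys(['img', 'mtx', 'world_to_cam', 'shot']) [0.37068242 0.00607182 1.35162405]
bed 0.94 [189.8, 174.0, 123.2, 67.5] [[0.619, 0.19], [0.638, -0.177], [0.447, -0.182], [0.43, 0.176]]
plate 0.76 [213.7, 178.8, 75.6, 60.6] [[0.614, 0.108], [0.624, -0.095], [0.452, -0.102], [0.442, 0.097]]
plate 0.25 [192.4, 179.6, 23.8, 12.2] [[0.6, 0.167], [0.599, 0.106], [0.576, 0.106], [0.576, 0.167]]
mallet 0.77 [179.6, 117.9, 100.7, 23.6] [[0.806, 0.215], [0.805, -0.085], [0.736, -0.084], [0.737, 0.214]]
handle 0.92 [110.8, 185.6, 12.2, 43.5] [[0.463, 0.402], [0.602, 0.405], [0.601, 0.372], [0.462, 0.37]]
stone 0.85 [369.4, 165.5, 28.2, 72.8] [[0.444, -0.343], [0.651, -0.359], [0.648, -0.439], [0.442, -0.421]]
stone 0.48 [286.0, 174.6, 16.0, 12.3] [[0.62, -0.097], [0.62, -0.159], [0.593, -0.158], [0.593, -0.096]]
scene dict_keys(['img', 'mtx', 'world_to_cam', 'shot']) [ 1.09941191 -0.88734224  0.68110701]
bed 0.66 [181.1, 163.2, 107.6, 84.0] [[0.451, -0.183], [0.34, 0.394], [0.632, 0.197], [0.654, -0.257]]
plate 0.62 [200.7, 174.6, 82.0, 42.3] [[0.476, -0.119], [0.361, 0.091], [0.62, 0.104], [0.692, -0.094]]
mallet 0.9 [290.7, 180.8, 55.3, 62.7] [[0.731, -0.093], [0.725, 0.276], [0.823, 0.203], [0.81, -0.131]]
handle 0.77 [278.1, 148.2, 33.7, 13.5] [[0.491, 0.33], [0.463, 0.401], [0.607, 0.402], [0.628, 0.334]]
handle 0.17 [182.5, 162.7, 108.0, 84.9] [[0.465, -0.2], [0.357, 0.366], [0.644, 0.173], [0.665, -0.273]]
stone 0.78 [119.2, 253.3, 83.6, 60.6] [[0.462, -0.443], [0.416, -0.346], [0.669, -0.369], [0.689, -0.454]]
stone 0.55 [277.7, 145.9, 33.9, 17.2] [[0.492, 0.331], [0.464, 0.403], [0.609, 0.399], [0.63, 0.33]]
```

```bash
cat >> h.py <<'E'
C=np.array([.533,.002]); YAW=.05
def w(x,y,z,c=None,yaw=None):
    c=C if c is None else c; a=YAW if yaw is None else yaw
    return np.array([c[0]+x*np.cos(a)-y*np.sin(a),c[1]+x*np.sin(a)+y*np.cos(a),z])
E
python3 - <<'E'
from h import *
s=manip.snapshot("top"); 
for nm in ("corner_near_left","corner_near_right","corner_far_left","corner_far_right"):
    pass
im=s["img"][:,:,::-1].copy(); x0,y0,k=170,155,5
crop=cv2.resize(im[y0:y0+105,x0:x0+160],None,fx=k,fy=k,interpolation=cv2.INTER_CUBIC)
def d(P,col):
    for p in proj(s,P): cv2.circle(crop,tuple(int(v) for v in (p+.5-[x0,y0])*k),3,col,1)
d([w(a*58,b*66,46,c=C*1000)/1000 for a in(-1,1) for b in(-1,1)],(0,0,255))
d([w(a*85,b*100,46,c=C*1000)/1000 for a in(-1,1) for b in(-1,1)],(255,0,255))
d([w(a*95,b*180,12,c=C*1000)/1000 for a in(-1,1) for b in(-1,1)],(255,0,0))
d([w(a*60,b*152,52,c=C*1000)/1000 for a in(-1,1) for b in(-1,1)],(0,255,255))
cv2.imwrite("pics/c1.png",crop)
E
```

```text
(no output)
```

View pics/c1.png

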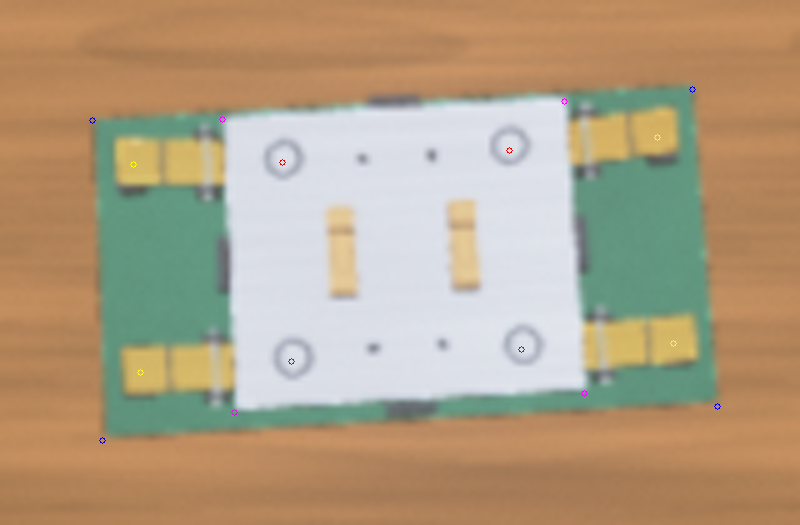

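View pics/scene0.png

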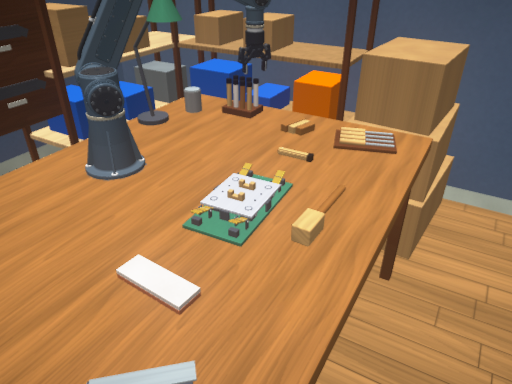

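The crop shows the plate with four rings at crop px (283,159), (510,145), (292,357) and (522,345). My predictions sit about 4 px too low, so the centre moves to about (0.5355, 0.0015), with yaw 0.05. The shim tails stick out left and right, and the paths are clear. Next I close the gripper, align the tool with the bed and travel.

Request:
servo_tool(
  commands=[0,0,0,0,0,-0.0187,-1,0,0,0,0,0,-0.0187,-1,0,0,0,0,0,-0.0187,-1,0,0,0,0,0,-0.0187,-1,0,0,0,0,0,0,-1,0,0,0,0,0,0,-1],
  force=30,
)

```text
t: 1.15
tcp_pos: [0.2536, 0.5712, 0.2313]
tool_rot: [-0.025, 1.0, 0.0, 0.0]
force: [0.2, 0.5, 0.4]
finger_gap: 0.144
gripper_force: 0.0
```

Request:
servo_tool(
  commands=[-0.0195,-0.0517,0,0,0,0,-1,-0.0195,-0.0517,0,0,0,0,-1,-0.0195,-0.0517,0,0,0,0,-1,-0.0195,-0.0517,0,0,0,0,-1,-0.0195,-0.0517,0,0,0,0,-1,-0.0195,-0.0517,0,0,0,0,-1,-0.0195,-0.0517,0,0,0,0,-1,-0.0195,-0.0517,0,0,0,0,-1,-0.0195,-0.0517,0,0,0,0,-1,-0.0195,-0.0517,0,0,0,0,-1],
)

```text
t: 1.98
tcp_pos: [0.3649, 0.317, 0.2316]
tool_rot: [-0.025, 1.0, 0.0, 0.0]
force: [0.2, 0.9, -0.8]
finger_gap: 0.001
gripper_force: 0.0
```

Request:
servo_tool(
  commands=[-0.0193,-0.0515,0.026,0,0,0,-1,-0.0193,-0.0515,0.026,0,0,0,-1,-0.0193,-0.0515,0.026,0,0,0,-1,-0.0193,-0.0515,0.026,0,0,0,-1,-0.0193,-0.0515,0.026,0,0,0,-1,-0.0193,-0.0515,0.026,0,0,0,-1,-0.0193,-0.0515,0.026,0,0,0,-1,-0.0193,-0.0515,0.026,0,0,0,-1,-0.0193,-0.0515,0.026,0,0,0,-1,-0.0193,-0.0515,0.026,0,0,0,-1,0,0,0,0,0,0,-1,0,0,0,0,0,0,-1],
)

```text
t: 2.98
tcp_pos: [0.4747, 0.0649, 0.1008]
tool_rot: [-0.023, 1.0, 0.0, -0.0]
force: [-0.2, 0.3, -0.1]
finger_gap: 0.003
gripper_force: 0.0
```

```bash
sed -i 's/^C=.*/C=np.array([.5355,.0015]); YAW=.05/' h.py; python3 - <<'E'
from h import *
st=manip.sense(); p=st["tcp_pos"]; print(st["t"],p,st["force"])
for n,P in dict(nl=(-.058,.066),nr=(-.058,-.066),fl=(.058,.066),fr=(.058,-.066)).items(): print(n,w(*P,.046))
s=manip.snapshot("scene"); x0,y0=150,80
im=cv2.resize(s["img"][y0:y0+180,x0:x0+180,::-1],None,fx=3.3,fy=3.3,interpolation=cv2.INTER_CUBIC)
for q in proj(s,[w(a*.058,b*.066,.046) for a in(-1,1) for b in(-1,1)]+[p]): cv2.circle(im,tuple(int(v) for v in (q+.5-[x0,y0])*3.3),3,(0,0,255),1)
cv2.imwrite("pics/s2.png",im)
E
```

```text
2.9833 [0.47470879 0.06487987 0.10078844] [-0.18439498  0.26052252 -0.07238804]
nl [0.47427386 0.06451873 0.046     ]
nr [ 0.48087111 -0.06731631  0.046     ]
fl [0.59012889 0.07031631 0.046     ]
fr [ 0.59672614 -0.06151873  0.046     ]
```

View pics/s2.png

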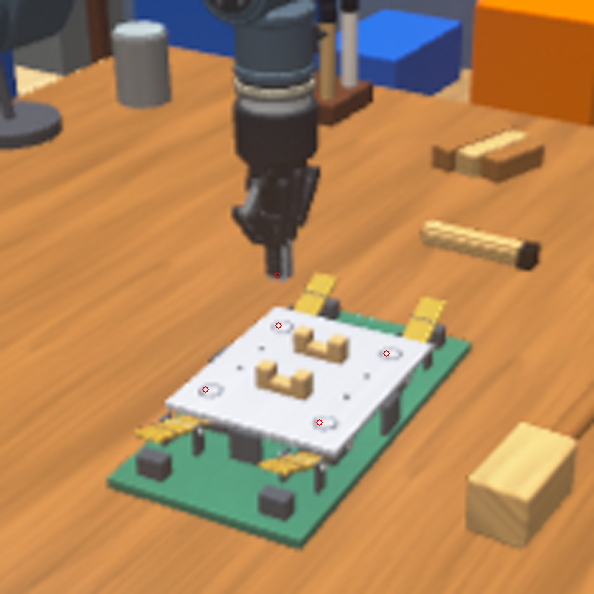

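The picture shows the fingertip at about (277,274), directly above the near-left ring, and all the overlays sit on their rings. I'll probe near-left now.

Request:
servo_tool(
  commands=[0,0,0.0255,0,0,0,-1,0,0,0.0255,0,0,0,-1,0,0,0.0255,0,0,0,-1,0,0,0.0221,0,0,0,-1,0,0,0,0,0,0,-1,0,0,0,0,0,0,-1],
)

```text
t: 3.53
tcp_pos: [0.4735, 0.0672, 0.0523]
tool_rot: [-0.027, 1.0, 0.0, -0.0]
force: [0.1, 0.0, 0.2]
finger_gap: 0.0
gripper_force: 0.0
```

Request:
servo_tool(
  commands=[0,0,0.003,0,0,0,-1,0,0,0.003,0,0,0,-1,0,0,0,0,0,0,-1],
)

```text
t: 3.78
tcp_pos: [0.4745, 0.0663, 0.0495]
tool_rot: [-0.026, 1.0, -0.0, 0.001]
force: [0.0, -0.6, 0.3]
finger_gap: -0.001
gripper_force: 0.0
```

Request:
servo_tool(
  commands=[0,0,0.003,0,0,0,-1,0,0,0,0,0,0,-1],
)

```text
t: 3.95
tcp_pos: [0.4743, 0.0661, 0.0477]
tool_rot: [-0.026, 1.0, -0.0, 0.0]
force: [-1.2, -0.0, 0.0]
finger_gap: 0.0
gripper_force: 0.0
```

Request:
servo_tool(
  commands=[0,0,0.003,0,0,0,-1,0,0,0,0,0,0,-1],
)

```text
t: 4.12
tcp_pos: [0.4744, 0.066, 0.0461]
tool_rot: [-0.026, 1.0, -0.0, 0.0]
force: [0.3, 0.4, 1.5]
finger_gap: 0.004
gripper_force: 0.7
```

Request:
servo_tool(
  commands=[0,0,0.002,0,0,0,-1,0,0,0,0,0,0,-1],
)

```text
t: 4.28
tcp_pos: [0.4744, 0.066, 0.0461]
tool_rot: [-0.026, 1.0, -0.0, 0.0]
force: [-1.4, -0.4, 9.8]
finger_gap: -0.003
gripper_force: 5.4
```

Request:
servo_tool(
  commands=[0,0,0.002,0,0,0,-1,0,0,0,0,0,0,-1],
)

```text
t: 4.45
tcp_pos: [0.4744, 0.066, 0.046]
tool_rot: [-0.026, 1.0, -0.0, 0.001]
force: [-2.3, 0.1, 20.3]
finger_gap: 0.0
gripper_force: 10.0
```

Near-left is solid: 20 N with no dip. Far-left next.

Request:
servo_tool(
  commands=[0,0,-0.02,0,0,0,-1,0,0,-0.02,0,0,0,-1,-0.0464,0,0,0,0,0,-1,-0.0464,0,0,0,0,0,-1,-0.0464,0,0,0,0,0,-1,-0.0464,0,0,0,0,0,-1,-0.0464,0,0,0,0,0,-1,0,0,0,0,0,0,-1,0,0,0.014,0,0,0,-1,0,0,0.012,0,0,0,-1,0,0,0,0,0,0,-1],
)

```text
t: 5.37
tcp_pos: [0.587, 0.0722, 0.0492]
tool_rot: [-0.026, 1.0, 0.0, -0.003]
force: [-0.7, 0.1, 0.2]
finger_gap: -0.001
gripper_force: 0.0
```

Request:
servo_tool(
  commands=[0,0,0.003,0,0,0,-1,0,0,0,0,0,0,-1],
)

```text
t: 5.53
tcp_pos: [0.5887, 0.0721, 0.049]
tool_rot: [-0.026, 1.0, 0.0, -0.001]
force: [-0.0, -0.4, 0.1]
finger_gap: 0.001
gripper_force: 0.0
```

Request:
servo_tool(
  commands=[0,0,0.003,0,0,0,-1,0,0,0,0,0,0,-1],
)

```text
t: 5.7
tcp_pos: [0.5897, 0.0721, 0.048]
tool_rot: [-0.026, 1.0, 0.0, -0.0]
force: [0.1, 0.3, -0.2]
finger_gap: -0.001
gripper_force: 0.0
```

Request:
servo_tool(
  commands=[0,0,0.003,0,0,0,-1,0,0,0,0,0,0,-1],
)

```text
t: 5.87
tcp_pos: [0.5899, 0.0721, 0.0464]
tool_rot: [-0.026, 1.0, 0.0, -0.0]
force: [-0.2, 0.3, 0.5]
finger_gap: -0.001
gripper_force: 0.0
```

Request:
servo_tool(
  commands=[0,0,0.002,0,0,0,-1,0,0,0,0,0,0,-1],
)

```text
t: 6.03
tcp_pos: [0.5901, 0.0721, 0.0457]
tool_rot: [-0.026, 1.0, 0.0, 0.0]
force: [-0.9, 0.6, 3.3]
finger_gap: 0.002
gripper_force: 1.3
```

Request:
servo_tool(
  commands=[0,0,0.002,0,0,0,-1,0,0,0,0,0,0,-1],
)

```text
t: 6.2
tcp_pos: [0.5902, 0.0722, 0.0448]
tool_rot: [-0.026, 1.0, 0.0, 0.0]
force: [-0.9, -0.0, 3.2]
finger_gap: 0.002
gripper_force: 1.7
```

Request:
servo_tool(
  commands=[0,0,0.001,0,0,0,-1,0,0,0,0,0,0,-1],
)

```text
t: 6.37
tcp_pos: [0.5903, 0.0722, 0.0443]
tool_rot: [-0.026, 1.0, 0.0, 0.0]
force: [-1.2, 0.5, 4.7]
finger_gap: -0.002
gripper_force: 2.0
```

Request:
servo_tool(
  commands=[0,0,0.002,0,0,0,-1,0,0,0.002,0,0,0,-1,0,0,0,0,0,0,-1],
)

```text
t: 6.62
tcp_pos: [0.5904, 0.0723, 0.0424]
tool_rot: [-0.026, 1.0, 0.0, 0.0]
force: [-0.1, 0.4, 6.9]
finger_gap: 0.002
gripper_force: 3.1
```

Request:
servo_tool(
  commands=[0,0,0.002,0,0,0,-1,0,0,0.001,0,0,0,-1,0,0,0,0,0,0,-1],
)

```text
t: 6.87
tcp_pos: [0.5905, 0.0723, 0.0422]
tool_rot: [-0.026, 1.0, 0.0, 0.001]
force: [-2.2, 1.0, 13.5]
finger_gap: -0.0
gripper_force: 7.0
```

Request:
servo_tool(
  commands=[0,0,0.001,0,0,0,-1,0,0,0,0,0,0,-1,0,0,0,0,0,0,-1],
)

```text
t: 7.12
tcp_pos: [0.5905, 0.0723, 0.0421]
tool_rot: [-0.026, 1.0, -0.0, 0.001]
force: [-2.3, 1.2, 17.1]
finger_gap: -0.001
gripper_force: 8.3
```

Far-left dips 4 mm at 3–6 N and then bottoms out, so it is the rocking corner. I'll lift, move over the far-left tail and press it.

Request:
servo_tool(
  commands=[0,0,-0.02,0,0,0,-1,0,0,-0.03,0,0,0,-1,0,0,-0.03,0,0,0,-1,0,0,0,0,0,0,-1,0,0.034,0,0,0,0,-1,-0.001,0.034,0,0,0,0,-1,-0.001,0.034,0,0,0,0,-1,-0.001,0.034,0,0,0,0,-1,0,0.034,0,0,0,0,-1,0,0,0,0,0,0,-1,0,0,0,0,0,0,-1,0,0,0,0,0,0,-1],
)

```text
t: 8.12
tcp_pos: [0.5867, 0.1565, 0.0792]
tool_rot: [-0.026, 1.0, -0.0, -0.001]
force: [-0.3, 0.1, -0.3]
finger_gap: 0.004
gripper_force: 0.0
```

```bash
python3 - <<'E'
from h import *
st=manip.sense(); p=st["tcp_pos"]; print(st["t"],p,st["force"],"target",w(.06,.154,.0377))
s=manip.snapshot("scene"); x0,y0=190,90
im=cv2.resize(s["img"][y0:y0+130,x0:x0+130,::-1],None,fx=4.5,fy=4.5,interpolation=cv2.INTER_CUBIC)
cv2.imwrite("pics/s3.png",im)
E
```

```text
8.1167 [0.58674907 0.15652915 0.07923548] [-0.26432884  0.08226451 -0.30816982] target [0.58772822 0.15830629 0.0377    ]
```

View pics/s3.png

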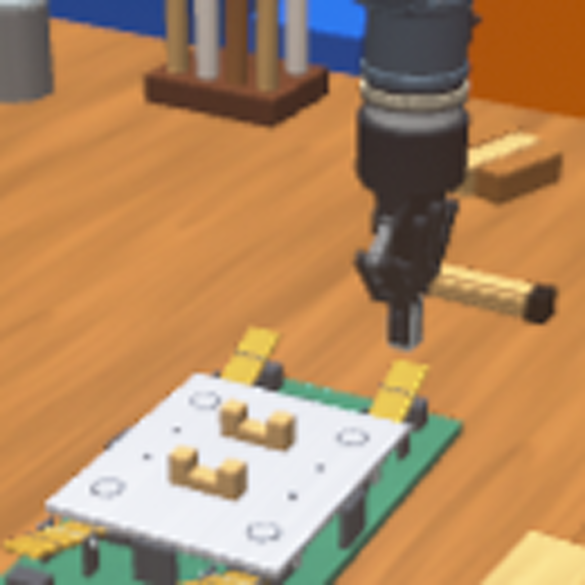

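The picture shows the fingertip at (404,345), above the far-left tail at (403,378), and all four tails are still raised.

Request:
servo_tool(
  commands=[0,0,0.018,0,0,0,-1,0,0,0.016,0,0,0,-1,0,0,0.005,0,0,0,-1,0,0,0.005,0,0,0,-1,0,0,0.005,0,0,0,-1,0,0,0.005,0,0,0,-1,0,0,0.005,0,0,0,-1,0,0,0.005,0,0,0,-1,0,0,0,0,0,0,-1],
)

```text
t: 8.92
tcp_pos: [0.5873, 0.1578, 0.0486]
tool_rot: [-0.026, 1.0, 0.001, 0.0]
force: [-0.5, 1.2, 4.4]
finger_gap: 0.003
gripper_force: 1.8
```

Request:
servo_tool(
  commands=[0,0,0.005,0,0,0,-1,0,0,0.005,0,0,0,-1,0,0,0,0,0,0,-1],
)

```text
t: 9.17
tcp_pos: [0.5876, 0.1581, 0.0437]
tool_rot: [-0.026, 1.0, 0.001, 0.001]
force: [-0.1, 2.1, 4.6]
finger_gap: -0.003
gripper_force: 2.1
```

Request:
servo_tool(
  commands=[0,0,0.004,0,0,0,-1,0,0,0.002,0,0,0,-1,0,0,0,0,0,0,-1],
)

```text
t: 9.42
tcp_pos: [0.5876, 0.1583, 0.0408]
tool_rot: [-0.026, 1.0, 0.001, 0.001]
force: [-1.0, 3.2, 4.7]
finger_gap: -0.002
gripper_force: 2.4
```

Request:
servo_tool(
  commands=[0,0,0.004,0,0,0,-1,0,0,0.003,0,0,0,-1,0,0,0,0,0,0,-1],
)

```text
t: 9.67
tcp_pos: [0.5876, 0.1585, 0.0376]
tool_rot: [-0.026, 1.0, 0.001, 0.001]
force: [-1.2, 5.4, 6.9]
finger_gap: 0.001
gripper_force: 3.4
```

Request:
servo_tool(
  commands=[0,0,0.003,0,0,0,-1,0,0,0.002,0,0,0,-1,0,0,0,0,0,0,-1,0,0,0,0,0,0,-1],
)

```text
t: 10.0
tcp_pos: [0.5877, 0.1585, 0.0372]
tool_rot: [-0.026, 1.0, 0.001, 0.001]
force: [-3.9, 4.2, 19.2]
finger_gap: 0.001
gripper_force: 9.6
```

The tail bottomed on its stop at 37.4 mm. I'll release and check.

Request:
servo_tool(
  commands=[0,0,-0.01,0,0,0,-1,0,0,-0.03,0,0,0,-1,0,0,-0.05,0,0,0,-1,0,0.02,-0.06,0,0,0,-1,0,0.04,-0.06,0,0,0,-1,0,0.04,-0.06,0,0,0,-1,0,0.04,-0.06,0,0,0,-1,0,0,0,0,0,0,-1,0,0,0,0,0,0,-1,0,0,0,0,0,0,-1],
)

```text
t: 10.83
tcp_pos: [0.5828, 0.2266, 0.1983]
tool_rot: [-0.026, 1.0, -0.0, -0.001]
force: [-0.3, -0.1, 0.0]
finger_gap: -0.003
gripper_force: 0.0
```

```bash
python3 - <<'E'
from h import *
st=manip.sense(); print(st["t"],st["tcp_pos"],st["force"],np.abs(st["qd"]).max())
s=manip.snapshot("scene"); x0,y0=170,130
im=cv2.resize(s["img"][y0:y0+130,x0:x0+130,::-1],None,fx=4.5,fy=4.5,interpolation=cv2.INTER_CUBIC)
cv2.imwrite("pics/s4.png",im)
E
```

```text
10.8333 [0.58276918 0.22659647 0.19829393] [-0.26925209 -0.14843321  0.03570168] 0.02343018343106741
```

View pics/s4.png

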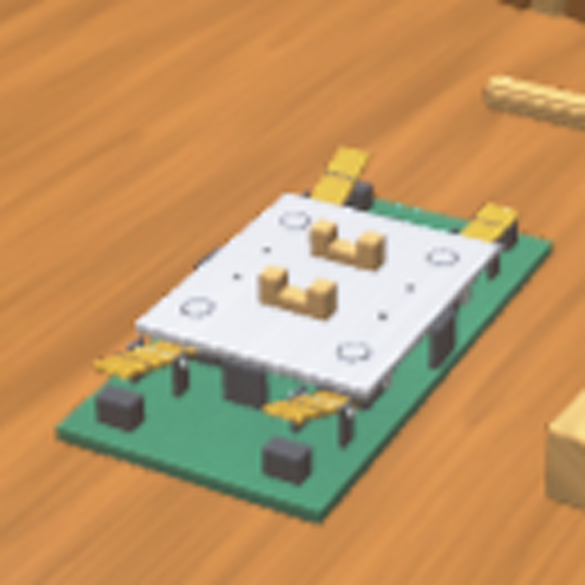

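The far-left shim at (490,223) now lies flat on its stop. The other three, at (342,175), (145,358) and (308,405), are still raised, the plate is in place and the arm is clear.

```bash
python3 -c "
from station import manip
print(manip.sign_off())"
```

```text
the job is handed in; nothing more can be done
None
```

The far-left corner was the one that rocked (it dipped 4 mm); I pressed its shim flat, left the other three raised, and handed the job in at about 11 s of the 48 s allowed (no verdict was returned).

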